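Clamp a tube in the V-block of a tilted angle plate

ROBOT

A 6-joint arm with a two-finger parallel gripper is mounted at the origin on the work surface. World frame = base frame: x ahead of the robot, y to its left, z up, the work surface at z = 0. Lengths are in m, angles in rad, forces in N, time in s.
With the tool pointing down it reaches from about 0.375 to 0.925 m from the base axis. Payload 5.7 kg.
Tool frame: the origin (TCP) lies at the very end of the fingers, on their centre line; the grasp point (between the pads) lies 19 mm behind it; z points along the fingers, y is the direction in which the jaws open and shut (so a half turn about z gives the same grasp; the last joint's range is limited). The gripper opens to 85 mm and grips with 20 to 120 N. Pads are 22 mm wide; open, the fingers measure 114 mm over their backs; the gripper's body (76 mm by 85 mm) begins 54 mm behind the grasp point. The pads swing forward as they close: fully open they stand 13 mm farther back than shut.
Start: joints at [1.096, 0.359, 1.51, -0, 1.272, -0.115], TCP at [0.211, 0.562, 0.231] pointing down, gripper open.
Joint ranges: [-2.97, 2.97], [-1.01, 2.36], [0.21, 2.38], [-0.96, 4.11], [0.2, 2.71], [-2.98, 2.98]. Speed limits (rad/s): [2.39, 2.39, 3.14, 3.14, 3.14, 3.14].

INTERFACE

Orientations are given as a 3x3 rotation matrix whose columns are the frame's x, y, z axes.
In Python, from plant import r, vision, ticket gives the robot as it stands.
- The arm moves only by the tool step_arm, never from a script. Its argument "commands" is a list that holds one entry, the list of rows, each a list of 7 numbers: the shift along the tool's x, y, z in units of 40 mm (1.0 is 40 mm), then the turn, a rotation vector about the tool's x, y, z in units of 6 degrees (1.0 is 6 degrees), then the opening, from 0 (shut) to 1 (fully open). A call has exactly 8 rows; each row shifts and turns the pose as measured when the row begins, along the tool's axes as they then stand; what a row does not reach is not made up. A row lasts 1/10 s, in which the tool goes at most 50 mm and 8.59 degrees, less where a joint would pass 70% of its speed; a pose out of reach is approached as far as the arm can. A call is refused whole if a number of a shift passes 1 or a number of a turn 1, either way. A call with a gripper value outside its range is refused whole. The fingers move at their own pace and stop on an object; the grip force is fixed at half the most. Time passes only in rows, so rows that do not move let the fingers close, or fill a call up. It gives the time, the measured TCP pose, the force and the opening at its end, in the units of the state.
- r.sense(): the state, without advancing time (a new reading comes with each control period).
- vision.capture(name): name is "side" or "top"; returns a dict with "pixels" (480x640x3 uint8, red, green, blue), "K" (3x3 intrinsics, pixels), "position" and "orientation" of the camera in the world. Camera axes: x right, y up, looking along -z (the intrinsics and any distortion apply to the point x, -y, -z); pixel columns grow to the right and rows downward; lengths in m; the calibration is good to about 2 mm. A picture is of the moment at which its call begins. There is no depth.
- ticket.hand_in(): hands the job in, once; it reports no verdict.
The state is a dict: "time": time; "joints": joint angles; "qvel": joint speeds; "joint_efforts": joint torques, N m; "ee_pos": TCP position; "tool_rot": TCP orientation; "wrist_force": force on the tool from outside, world axes, zero at the start; "wrist_torque": the same for the moment, N m; "opening": finger opening in m.
Only numpy, scipy, OpenCV 4.12 (cv2) and the standard library are available. Lean on these libraries where they do the work, as an engineer would, in place of code of your own. Each camera call takes 0.05 s, during which the arm holds its last target. There are 200 camera calls.

TASK

Take the thickest of the three round pieces out of the wooden rack - the thin-walled steel tube - and load it into the V-block on the tilted angle plate: slide it down the V under the clamp's bridge, until its lower end is home against the stop. Then wind the clamp's T-handle clockwise until you feel it bite and the tube is held firmly, without crushing it, let go, and leave the other things on the bench where they are.

Things in the scene. Friction and masses are not known exactly. Their poses are not given: they have to be found in the camera images.
- tube: The tube to clamp: bare steel, thin-walled, open at both ends, outside diameter 38 mm, 180 mm long, about 0.25 kg. Origin at its middle, on its axis; x axis along the tube (either end may go down the V). It lies level in any one of the rack's three notches, its axis 47 mm above the bench.
- rack: Wooden stock rack, fixed: two rails 18 mm thick and 42 mm high, 240 mm long in its y, at x = -25 and +25 mm, with three V notches 75 mm apart (y = -75, 0, +75). Origin on the bench at its middle. The pieces lie along its x axis and stick out about 56 mm beyond both rails.
- vblock: Steel V-block on the sloping plate, fixed. Origin on the seated tube's axis, under the clamp screw, 95 mm above the bench. x: uphill along the V, 25 degrees above level, away from the robot; y: level; z: the screw's axis, up and leaning 25 degrees towards the robot. The V (90 degrees) runs x = -32 to 32 mm, its upper edges at y = +-30, z = 3.
- seat (a point): The point of the V-block where the middle of the tube is when the tube is home: 44 mm up the V from vblock's origin (axes as vblock).
- stop (a point): Face of the stop plate at the V's lower end, where the tube's axis meets it: 46 mm down the V from vblock's origin (its axes). The stop reaches 10 mm above the axis. The sloping plate, 130 mm wide, lies 45 mm below the tube's axis and runs from 15 mm below this point to 161 mm above it along the V.
- bridge (a point): Middle of the top of the clamp's bridge (vblock axes), 62 mm above the tube's axis. Bridge 18 mm thick, 106 mm wide in y, 26 mm in x, with a nut 9 mm high on it; legs at y = +-41 to +-53 mm. The tube passes under it, between the legs.
- handle (a point): Middle of the T-handle's bar, on the screw's axis, 104 mm from vblock's origin when the joint is at 0; sinks as the screw goes in. Bar: steel rod 16 mm thick, 140 mm long over the 22 mm balls at its ends, on top of the 12 mm screw, with nothing else for 16 mm below it. Its z axis is the screw's axis, its y axis runs along the bar.
- foot (a point): Underside of the screw's brass foot (22 mm across). At joint 0 it is 6 mm above the top of the seated tube; it meets it at about 2.35 rad. From there the torque rises smoothly, about 0.4 N m per further rad; 0.3 to 0.7 N m (0.5 to 1.4 rad after meeting it) is a firm clamping, about 60 to 150 N on the tube; above 220 N (about 1 N m) it is crushed.
- clamp_screw (a joint): Turn of the clamp screw, rad; grows as the T-handle turns clockwise seen from above the handle (tightening). At 0 the bar lies along vblock's y. Right-hand thread, 16 mm a turn (2.55 mm per rad), range -0.2 to 6, starts at 0.1 to 0.75. Turning free takes about 0.1 N m, and held still after a turn it can read 0.1 either way; it does not turn back when let go.
- round_bar: Bystander in another notch of the rack: solid dark steel bar, diameter 28 mm, 180 mm long, 0.85 kg. Origin at its middle.
- conduit: Bystander in another notch of the rack: thin tube, diameter 22 mm, 180 mm long. Origin at its middle.
- hammer: Bystander: hammer, 280 mm long, lying on the bench. Origin under its middle.
- wrench: Bystander: open-ended wrench, 200 mm long, lying on the bench. Origin under its middle.
- angle_offcut: Bystander: short piece of steel angle, 160 x 40 x 40 mm, lying on the bench. Origin under its middle.
- oil_can: Bystander: grey oil can, diameter 68 mm, 130 mm high. Origin under its middle.
Things that resemble listed ones, but are neither listed nor needed, are in the scene too. What is shaped like the tube but red or turquoise is not meant.

How it is judged:
By the outcome, as a careful person would: the job done as asked, in the order asked, and still so for the second after the job is handed in, with the robot touching nothing.
It also fails if it takes over 72 s, if anything falls off the work surface, if the arm or the gripper's body presses on something with over 40 N, if the wrist force passes 120 N, or if a joint passes its speed limit or range.

## Working session

There is one attempt and no reset: what is moved stays moved. The work goes in short steps, Python scripts to look and compute and a tool call to move; the robot and the scene stay as the last step left them, time stands still between calls to the robot, and variables do not carry over. Pictures are saved under pics/ and viewed, about 8 in all and at most 12, crops included, and the job is handed in when it is done.

Besides the shell and the picture viewer there is one more tool, called after ">>>" by a JSON object that holds its "op" and its "data". step_arm: Moves the arm, as the interface text tells. Its arguments: {"type":"object","properties":{"commands":{"type":"array","items":{"type":"array","items":{"type":"array","items":{"type":"number"}}}}},"required":["commands"]}

```bash
ls; mkdir -p pics; cat > h.py <<'E'
import numpy as np, cv2
from plant import r, vision, ticket
def cap(n,f=None):
    c=vision.capture(n)
    if f: cv2.imwrite('pics/'+f,c['pixels'][:,:,::-1])
    return c
def ray(c,u,v):
    d=np.linalg.inv(c['K'])@[u,v,1.]; d=np.array([d[0],-d[1],-d[2]])
    return np.array(c['position']),np.array(c['orientation'])@d
def onz(c,u,v,z):
    p,d=ray(c,u,v); return p+d*(z-p[2])/d[2]
def proj(c,P):
    q=np.array(c['orientation']).T@(np.array(P)-c['position']); q=np.array(c['K'])@[q[0],-q[1],-q[2]]; return q[:2]/q[2]
def tri(c1,a,c2,b):
    p,d=ray(c1,*a);q,e=ray(c2,*b)
    s=np.linalg.lstsq(np.c_[d,-e],q-p,rcond=None)[0]
    A=p+s[0]*d;B=q+s[1]*e
    return (A+B)/2,np.linalg.norm(A-B)
E
python3 - <<'E'
from h import *
import pickle
cs={n:cap(n,n+'1.png') for n in('top','side')}
pickle.dump(cs,open('c1.pkl','wb'))
for n,c in cs.items(): print(n,c['position'],np.round(c['orientation'],3),c['K'],[k for k in c])
print(r.sense())
E
```

```text
pics
top [0.17595581 0.00230432 1.56979527] [[-0.14   0.969 -0.202]
 [-0.99  -0.138  0.023]
 [-0.005  0.204  0.979]] [[605.61735062   0.         308.21162624]
 [  0.         605.61735062 235.99119195]
 [  0.           0.           1.        ]] ['pixels', 'K', 'position', 'orientation']
side [ 0.17419013 -0.83582941  0.77854623] [[ 0.935  0.196 -0.295]
 [-0.354  0.558 -0.751]
 [ 0.017  0.806  0.591]] [[468.60840485   0.         319.68913336]
 [  0.         468.60840485 236.97684225]
 [  0.           0.           1.        ]] ['pixels', 'K', 'position', 'orientation']
{'time': 0.1, 'joints': array([ 1.09589982e+00,  3.59480203e-01,  1.51134468e+00,  1.02088813e-05,
        1.27251955e+00, -1.15051630e-01]), 'qvel': array([-1.04651702e-03, -1.13060211e-06, -4.13131671e-03, -1.43143791e-03,
        2.22754857e-03,  3.21902173e-04]), 'joint_efforts': array([ 8.83740504e-04, -5.28643548e+01, -2.79352659e+01,  2.02887677e-04,
        4.92280655e-03, -9.07269992e-06]), 'ee_pos': array([0.21096319, 0.56101402, 0.23050174]), 'tool_rot': array([[-9.35950314e-01,  3.52131161e-01, -8.09671201e-04],
       [ 3.52132029e-01,  9.35949048e-01, -1.55346201e-03],
       [ 2.10788610e-04, -1.73907442e-03, -9.99998466e-01]]), 'wrist_force': array([-0.01870642, -0.94736538, -0.55532669]), 'wrist_torque': array([ 0.00753831,  0.00428636, -0.02032034]), 'opening': 0.08544586091856098}
```

View pics/top1.png

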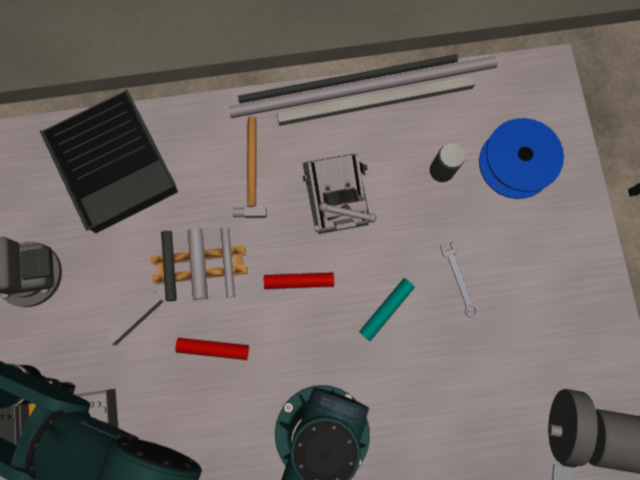

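View pics/side1.png

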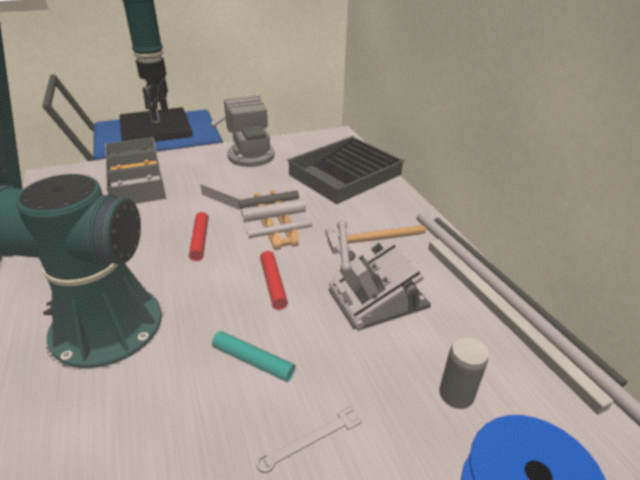

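Top view: the rack is at (198,265), with a dark bar at (168,265), a wide grey piece at (197,263) and a thin grey piece at (229,262). The V-block is at (338,193), with its handle bar running about (322,207)–(373,218). The red pieces at (299,281) and (212,348) and the turquoise one at (387,309) are decoys. The wide grey piece fits the tube best, and an enlarged crop will confirm it.

```bash
python3 - <<'E'
from h import *
t=cv2.imread('pics/top1.png');s=cv2.imread('pics/side1.png')
f=lambda a,x,y:cv2.resize(a[y:y+100,x:x+133],(400,300),interpolation=cv2.INTER_CUBIC)
# top half: top view; bottom: side
cv2.imwrite('pics/crop1.png',np.vstack([np.hstack([f(t,135,215),f(t,280,140)]),np.hstack([f(s,200,160),f(s,310,220)])]))
import pickle
c=pickle.load(open('c1.pkl','rb'))['top']
for u,v,z in[(196,228,.047),(199,299,.047),(152,265,.03),(246,260,.03)]: print(onz(c,u,v,z).round(3))
E
```

```text
[0.553 0.249 0.047]
[0.369 0.261 0.047]
[0.476 0.374 0.03 ]
[0.454 0.133 0.03 ]
```

View pics/crop1.png

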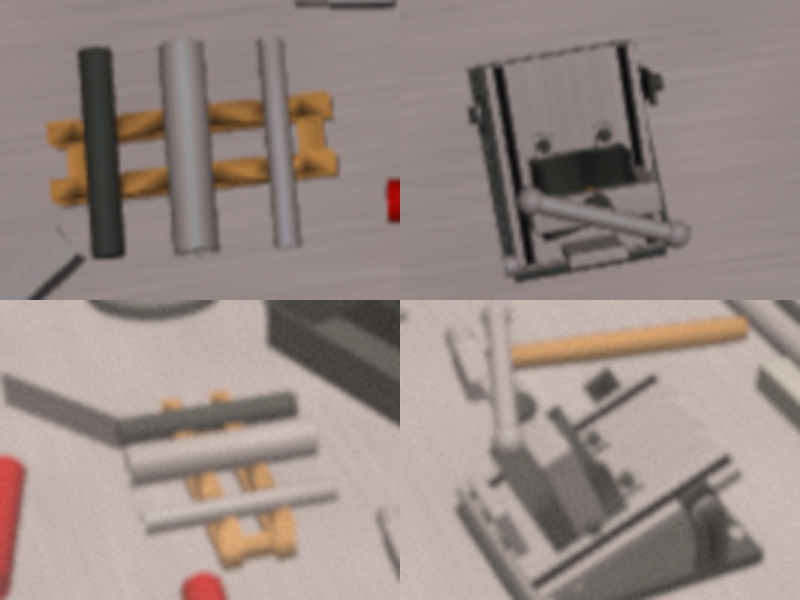

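The crop confirms it: the middle piece (197,263) is the widest (≈38 mm), light grey and hollow-ended. The others are the dark bar and the thin conduit. The handle balls are at top (322.6,207.3)/(372.7,217.6) and side (341.7,225)/(346,266.6).

```bash
python3 - <<'E'
from h import *
import pickle
cs=pickle.load(open('c1.pkl','rb'));c=cs['top'];d=cs['side']
A,e1=tri(c,(322.6,207.3),d,(341.7,225));B,e2=tri(c,(372.7,217.6),d,(346,266.6))
print(A,e1,B,e2,np.linalg.norm(A-B)); m=(A+B)/2
TL=onz(c,303.5,163,.1028);TR=onz(c,360,153.5,.1028);BL=onz(c,317.5,232.5,.0284);BR=onz(c,372,225,.0284)
print(TL,TR,BL,BR,np.linalg.norm(TL-TR),np.linalg.norm(BL-BR),np.linalg.norm((TL-BL)))
up=(TL+TR-BL-BR)/2;lr=(TL+BL-TR-BR)/2
p1=np.arctan2(up[1],up[0]);p2=np.arctan2(-lr[0],lr[1]);print('yaw',p1,p2)
s,k=np.sin(np.radians(25)),np.cos(np.radians(25))
for yaw in(p1,p2):
  X=np.array([k*np.cos(yaw),k*np.sin(yaw),s]);Y=np.array([-np.sin(yaw),np.cos(yaw),0]);Z=np.cross(X,Y)
  b=A-B;q=np.arctan2(b@X,b@Y);print('q',q,'tilt',(b@Z)/np.linalg.norm(b))
  print('org from handle',m-Z*(.104-.00255*q),'from plate',(TL+TR+BL+BR)/4-X*.027+Z*.045)
# tube mask
hsv=cv2.cvtColor(c['pixels'],cv2.COLOR_RGB2HSV)
g=cv2.cvtColor(c['pixels'],cv2.COLOR_RGB2GRAY)
for v in(235,245,280,292):print(v,g[v,184:214])
E
```

```text
[ 0.52368613 -0.07358142  0.19788166] 0.0019087599622641968 [ 0.48609845 -0.1876406   0.18075972] 0.0010091832015401406 0.12130742873138699
[ 0.66838193 -0.04739627  0.1028    ] [ 0.67307637 -0.19326381  0.1028    ] [ 0.5005011 -0.0597456  0.0284   ] [ 0.50023471 -0.20331672  0.0284    ] 0.14594306429669465 0.14357137054402805 0.1840430318471617
yaw 0.06565471891141933 0.015297593868280545
q 0.40709281582501217 tilt -0.02881749052623559
org from handle [ 0.54831213 -0.12775619  0.0960055 ] from plate [ 0.54215409 -0.12878375  0.09497316]
q 0.3613008122395372 tilt -0.009092573318849974
org from handle [ 0.54845013 -0.12994463  0.09589967] from plate [ 0.54206548 -0.12659584  0.09497316]
235 [135 136 134 121  91  98 111 121 132 139 147 149 147 141 134 125 115 103
  99 120 134 135 135 134 135 135 135 135 135 135]
245 [135 134 134 132 118  92 104 116 126 136 143 150 150 147 140 133 123 113
 102 107 132 135 135 135 135 136 136 136 136 136]
280 [ 91  97 100 108 107 110 103  90  94 107 117 127 135 142 144 144 138 129
 120 109  98  88 105 139 143 142 142 143 143 143]
292 [142 142 142 142 142 142 140 126  95  95 107 118 128 137 142 145 143 136
 127 119 108  96  86 104 137 140 140 140 140 140]
```

```bash
python3 - <<'E'
from h import *
import pickle
cs=pickle.load(open('c1.pkl','rb'));c=cs['top']
a=onz(c,195.4,235,.047);b=onz(c,199.2,292,.047);print('tube',a,b,np.arctan2((a-b)[1],(a-b)[0]))
s,k=np.sin(np.radians(25)),np.cos(np.radians(25))
O=np.array([.545,-.1285,.095])
def onpl(u,v,yaw,h):
  X=np.array([k*np.cos(yaw),k*np.sin(yaw),s]);Y=np.array([-np.sin(yaw),np.cos(yaw),0]);Z=np.cross(X,Y)
  p,d=ray(c,u,v);t=((O-p)@Z+h)/(d@Z);q=p+t*d-O;return np.array([q@X,q@Y])
g=cv2.cvtColor(c['pixels'],cv2.COLOR_RGB2GRAY)
for v in(165,170,175,180):print(v,g[v,300:372])
for yaw in(.0,.04,.08):
  print(yaw,[onpl(u,v,yaw,-.045).round(4) for u,v in((312.3,162.7),(323.3,228.3),(353.5,155),(361.7,198),(303.5,163),(317.5,232.5))])
E
```

```text
tube [0.53440358 0.25279931 0.047     ] [0.3868091  0.25834784 0.047     ] -0.037575349389423335
165 [142 140 119  68  54  49  58  61  91 134 117  65  23  23  68 122 136 135
 135 133 134 134 136 138 136 135 135 134 134 135 134 133 134 134 136 136
 133 132 133 135 135 135 134 133 132 133 134 134 135 135 137 139 123  67
  21  22  67 122 134 111  36  21  33  49  59  60  87 128 144 146 145 145]
170 [141 141 138 116  62  55  54  58  65  97 132 114  54  19  25  75 129 134
 133 134 132 132 134 136 136 135 135 134 132 133 135 133 132 133 133 134
 134 132 131 133 135 135 134 134 132 131 133 134 134 135 135 137 139 119
  56  19  30  81 132 122  76  25  21  40  58  85 108 123 140 143 142 142]
175 [139 135 121 106  91  76  73  44  49  73 107 131 113  55  19  28  79 129
 133 132 133 132 132 133 136 133 134 134 134 131 133 133 132 131 132 133
 133 133 132 131 133 135 134 132 132 132 132 132 134 135 134 135 137 137
 113  41  17  38  90 133 132 123 129 114 114 126 139 142 142 142 143 143]
180 [138 136 122  80  51  55  59  53  49  54  77 115 130 108  41  17  36  87
 129 133 132 132 131 132 132 134 133 134 135 133 131 133 132 131 131 131
 133 134 133 132 131 133 134 134 132 129 122 117 116 124 132 133 135 138
 133 101  32  18  45  97 133 128 117 141 144 144 145 144 144 145 146 145]
0.0 [array([0.1129, 0.0588]), array([-0.0603,  0.0522]), array([ 0.1181, -0.0476]), array([ 0.0052, -0.0563]), array([0.1151, 0.0811]), array([-0.0693,  0.0686])]
0.04 [array([0.115, 0.054]), array([-0.0582,  0.0536]), array([ 0.1161, -0.0527]), array([ 0.003 , -0.0573]), array([0.1181, 0.0762]), array([-0.0665,  0.0704])]
0.08 [array([0.117 , 0.0491]), array([-0.056,  0.055]), array([ 0.114 , -0.0578]), array([ 0.0007, -0.0583]), array([0.1209, 0.0711]), array([-0.0636,  0.072 ])]
```

Tube middle ≈ (0.460, 0.2555, 0.047), yaw −0.038. V-block origin ≈ (0.546, −0.128, 0.095), yaw 0.04 (grooves and plate edges agree), screw q ≈ 0.39. I'll grip the tube 64 mm from its middle, toward the far end.

```bash
cat >> h.py <<'E'
from scipy.spatial.transform import Rotation as Ro
s25,k25=np.sin(np.radians(25)),np.cos(np.radians(25))
YAW=.04; O=np.array([.546,-.128,.095])
def vb(yaw=None):
    yaw=YAW if yaw is None else yaw
    X=np.array([k25*np.cos(yaw),k25*np.sin(yaw),s25]);Y=np.array([-np.sin(yaw),np.cos(yaw),0]);return np.c_[X,Y,np.cross(X,Y)]
def down(a): # tool down, tool x at world angle a
    x=np.array([np.cos(a),np.sin(a),0]);z=np.array([0,0,-1.]);return np.c_[x,np.cross(z,x),z]
RV=lambda: np.c_[-vb()[:,0],vb()[:,1],-vb()[:,2]] # tool: x downhill, z into V
def plan(P,R,n,op):
    s=r.sense();p0=s['ee_pos'];R0=Ro.from_matrix(s['tool_rot']);D=(R0.inv()*Ro.from_matrix(R)).as_rotvec()
    print('t',s['time'],'tcp',p0.round(4),'j',s['joints'].round(2),'f',s['wrist_force'].round(1),'tq',s['wrist_torque'].round(2),'op',round(s['opening'],4),'rotleft',np.degrees(D).round(1))
    out=[]
    for i in range(n):
        Ri=R0*Ro.from_rotvec(D*i/n)
        out.append(list((Ri.inv().apply((np.array(P)-p0)/n)/.04).round(2))+list((np.degrees(D)/n/6).round(2))+[op])
    for i in range(0,n,8): print([[float(x) for x in o] for o in out[i:i+8]])
E
python3 - <<'E'
from h import *
plan([.524,.2532,.12],down(np.pi-.0376),15,.7)
E
```

```text
t 0.1 tcp [0.211  0.561  0.2305] j [ 1.1   0.36  1.51  0.    1.27 -0.12] f [-0.  -0.9 -0.6] tq [ 0.01  0.   -0.02] op 0.0854 rotleft [ -0.1  -0.  -18.5]
[[-0.67, -0.3, 0.18, -0.0, -0.0, -0.21, 0.7], [-0.66, -0.31, 0.18, -0.0, -0.0, -0.21, 0.7], [-0.66, -0.32, 0.18, -0.0, -0.0, -0.21, 0.7], [-0.65, -0.34, 0.18, -0.0, -0.0, -0.21, 0.7], [-0.64, -0.35, 0.18, -0.0, -0.0, -0.21, 0.7], [-0.63, -0.37, 0.18, -0.0, -0.0, -0.21, 0.7], [-0.63, -0.38, 0.18, -0.0, -0.0, -0.21, 0.7], [-0.62, -0.39, 0.18, -0.0, -0.0, -0.21, 0.7]]
[[-0.61, -0.41, 0.18, -0.0, -0.0, -0.21, 0.7], [-0.6, -0.42, 0.18, -0.0, -0.0, -0.21, 0.7], [-0.59, -0.43, 0.18, -0.0, -0.0, -0.21, 0.7], [-0.58, -0.44, 0.18, -0.0, -0.0, -0.21, 0.7], [-0.57, -0.46, 0.18, -0.0, -0.0, -0.21, 0.7], [-0.56, -0.47, 0.18, -0.0, -0.0, -0.21, 0.7], [-0.55, -0.48, 0.18, -0.0, -0.0, -0.21, 0.7]]
```

>>> {"op": "step_arm", "data": {"commands": [[[-0.67,-0.3,0.1,0,0,-0.21,0.7],[-0.66,-0.31,0.1,0,0,-0.21,0.7],[-0.66,-0.32,0.1,0,0,-0.21,0.7],[-0.65,-0.34,0.1,0,0,-0.21,0.7],[-0.64,-0.35,0.15,0,0,-0.21,0.7],[-0.63,-0.37,0.15,0,0,-0.21,0.7],[-0.63,-0.38,0.15,0,0,-0.21,0.7],[-0.62,-0.39,0.15,0,0,-0.21,0.7]]]}}

```text
time: 0.9
ee_pos: [0.3808, 0.3938, 0.1868]
tool_rot: [[-0.986, 0.169, -0.004], [0.169, 0.986, -0.003], [0.004, -0.003, -1.0]]
wrist_force: [-0.1, 0.7, -0.1]
opening: 0.0597
```

>>> {"op": "step_arm", "data": {"commands": [[[-0.61,-0.41,0.15,0,0,-0.21,0.7],[-0.6,-0.42,0.15,0,0,-0.21,0.7],[-0.59,-0.43,0.15,0,0,-0.21,0.7],[-0.58,-0.44,0.15,0,0,-0.21,0.7],[-0.57,-0.46,0.15,0,0,-0.21,0.7],[-0.56,-0.47,0.15,0,0,-0.21,0.7],[-0.55,-0.48,0.15,0,0,-0.21,0.7],[0,0,0,0,0,0,0.7]]]}}

```text
time: 1.7
ee_pos: [0.5354, 0.243, 0.1392]
tool_rot: [[-1.0, 0.012, -0.009], [0.012, 1.0, -0.006], [0.009, -0.006, -1.0]]
wrist_force: [-0.1, 1.1, -0.3]
opening: 0.0597
```

```bash
python3 - <<'E'
from h import *
plan([.524,.2532,.028],down(np.pi-.0376),8,.7)
E
```

```text
t 1.7 tcp [0.5354 0.243  0.1392] j [ 0.31  0.44  1.63 -0.    1.08 -1.25] f [-0.1  1.1 -0.3] tq [ 0.06  0.   -0.02] op 0.0597 rotleft [-0.4 -0.5  1.5]
[[0.03, 0.03, 0.35, -0.01, -0.01, 0.03, 0.7], [0.03, 0.03, 0.35, -0.01, -0.01, 0.03, 0.7], [0.03, 0.03, 0.35, -0.01, -0.01, 0.03, 0.7], [0.03, 0.03, 0.35, -0.01, -0.01, 0.03, 0.7], [0.04, 0.03, 0.35, -0.01, -0.01, 0.03, 0.7], [0.04, 0.03, 0.35, -0.01, -0.01, 0.03, 0.7], [0.04, 0.03, 0.35, -0.01, -0.01, 0.03, 0.7], [0.04, 0.03, 0.35, -0.01, -0.01, 0.03, 0.7]]
```

>>> {"op": "step_arm", "data": {"commands": [[[0.13,0.13,0,-0.04,-0.04,0.12,0.7],[0.13,0.13,0.3,-0.03,-0.04,0.12,0.7],[0,0,0.4,0,0,0,0.7],[0,0,0.4,0,0,0,0.7],[0,0,0.4,0,0,0,0.7],[0,0,0.2,0,0,0,0.7],[0,0,0,0,0,0,0.7],[0,0,0,0,0,0,0.7]]]}}

```text
time: 2.5
ee_pos: [0.5166, 0.2604, 0.07]
tool_rot: [[-0.999, 0.041, -0.003], [0.041, 0.999, 0.004], [0.003, 0.004, -1.0]]
wrist_force: [0.3, 0.9, -0.0]
opening: 0.06
```

```bash
python3 - <<'E'
from h import *
c=cap('top');d=cap('side')
f=lambda a,x,y:cv2.resize(a[y:y+100,x:x+100],(400,400),interpolation=cv2.INTER_CUBIC)
cv2.imwrite('pics/g1.png',np.hstack([f(c['pixels'],150,200),f(d['pixels'],220,150)])[:,:,::-1])
plan([.524,.2532,.028],down(np.pi-.0376),4,.7)
E
```

```text
t 2.6 tcp [0.5171 0.2602 0.0704] j [ 0.34  0.52  1.72  0.01  0.91 -1.19] f [ 0.2 -0.4  0.2] tq [0.03 0.02 0.02] op 0.0597 rotleft [ 0.3 -0.1 -0.2]
[[-0.05, -0.04, 0.26, 0.01, -0.01, -0.01, 0.7], [-0.05, -0.04, 0.26, 0.01, -0.01, -0.01, 0.7], [-0.05, -0.04, 0.26, 0.01, -0.01, -0.01, 0.7], [-0.04, -0.04, 0.26, 0.01, -0.01, -0.01, 0.7]]
```

View pics/g1.png

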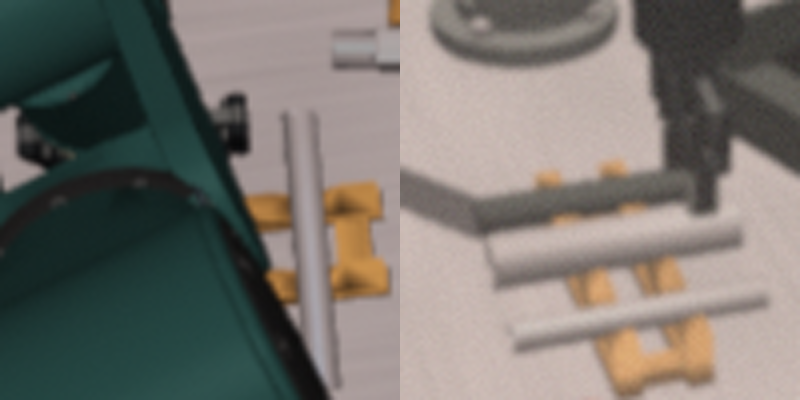

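The top view of the tube is hidden by the arm. The side view shows the fingers over the far overhang of the wide tube (crop ≈(705,200)). Next is a 7 mm correction.

>>> {"op": "step_arm", "data": {"commands": [[[-0.15,-0.14,0,0.03,0,0,0.7],[0,0,0,0,0,0,0.7],[0,0,0,0,0,0,0.7],[0,0,0,0,0,0,0.7],[0,0,0,0,0,0,0.7],[0,0,0,0,0,0,0.7],[0,0,0,0,0,0,0.7],[0,0,0,0,0,0,0.7]]]}}

```text
time: 3.4
ee_pos: [0.5253, 0.254, 0.0725]
tool_rot: [[-0.999, 0.042, 0.001], [0.042, 0.999, 0.002], [-0.001, 0.002, -1.0]]
wrist_force: [-0.3, -0.8, 0.3]
opening: 0.0597
```

>>> {"op": "step_arm", "data": {"commands": [[[0,0,0.3,0,0,0,0.7],[0,0,0.3,0,0,0,0.7],[0,0,0.3,0,0,0,0.7],[0,0,0.2,0,0,0,0.7],[0,0,0,0,0,0,0.3],[0,0,0,0,0,0,0.3],[0,0,0,0,0,0,0],[0,0,0,0,0,0,0]]]}}

```text
time: 4.2
ee_pos: [0.5243, 0.2531, 0.0236]
tool_rot: [[-0.999, 0.041, -0.001], [0.041, 0.999, 0.0], [0.001, 0.0, -1.0]]
wrist_force: [-0.7, -0.8, 1.8]
opening: 0.0367
```

>>> {"op": "step_arm", "data": {"commands": [[[0,0,0,0,0,0,0],[0,0,0,0,0,0,0],[0,0,0,0,0,0,0],[0,0,0,0,0,0,0],[0,0,-0.1,0,0,0,0],[0,0,-0.15,0,0,0,0],[0,0,-0.15,0,0,0,0],[0,0,0,0,0,0,0]]]}}

```text
time: 5.0
ee_pos: [0.5246, 0.2534, 0.0409]
tool_rot: [[-0.999, 0.041, -0.0], [0.041, 0.999, 0.001], [0.0, 0.001, -1.0]]
wrist_force: [-0.4, -0.1, -2.7]
opening: 0.0361
```

```bash
python3 - <<'E'
from h import *
plan([.60,.20,.27],RV(),10,0)
E
```

```text
t 5.0 tcp [0.5246 0.2534 0.0409] j [ 0.33  0.56  1.73  0.    0.85 -1.2 ] f [-0.4 -0.1 -2.7] tq [-0.04 -0.18 -0.03] op 0.0361 rotleft [ -1.  -25.   -4.6]
[[-0.19, -0.13, -0.57, -0.02, -0.42, -0.08, 0.0], [-0.22, -0.13, -0.56, -0.02, -0.42, -0.08, 0.0], [-0.24, -0.13, -0.55, -0.02, -0.42, -0.08, 0.0], [-0.26, -0.13, -0.54, -0.02, -0.42, -0.08, 0.0], [-0.29, -0.13, -0.53, -0.02, -0.42, -0.08, 0.0], [-0.31, -0.13, -0.52, -0.02, -0.42, -0.08, 0.0], [-0.33, -0.13, -0.51, -0.02, -0.42, -0.08, 0.0], [-0.35, -0.13, -0.49, -0.02, -0.42, -0.08, 0.0]]
[[-0.37, -0.14, -0.48, -0.02, -0.42, -0.08, 0.0], [-0.39, -0.14, -0.46, -0.02, -0.42, -0.08, 0.0]]
```

>>> {"op": "step_arm", "data": {"commands": [[[0,0,-0.4,0,0,0,0],[0,0,-0.6,0,0,0,0],[0,0,-0.7,0,0,0,0],[0,0,-0.7,0,0,0,0],[0,0,-0.7,0,0,0,0],[-0.2,0,-0.7,0,-0.2,0,0],[-0.3,0,-0.6,0,-0.3,0,0],[-0.3,0,-0.6,0,-0.3,0,0]]]}}

```text
time: 5.8
ee_pos: [0.5521, 0.2505, 0.2456]
tool_rot: [[-0.996, 0.041, 0.077], [0.041, 0.999, -0.006], [-0.077, -0.003, -0.997]]
wrist_force: [1.0, 0.1, -3.6]
opening: 0.0365
```

```bash
python3 - <<'E'
from h import *
plan([.734,.02,.30],RV(),12,0)
E
```

```text
t 5.8 tcp [0.5521 0.2505 0.2456] j [ 0.33  0.32  1.54 -0.03  1.22 -1.19] f [ 1.   0.1 -3.6] tq [-0.01 -0.12 -0.02] op 0.0365 rotleft [ -1.3 -20.6  -4.5]
[[-0.41, -0.46, -0.08, -0.02, -0.29, -0.06, 0.0], [-0.41, -0.47, -0.07, -0.02, -0.29, -0.06, 0.0], [-0.4, -0.47, -0.06, -0.02, -0.29, -0.06, 0.0], [-0.4, -0.47, -0.05, -0.02, -0.29, -0.06, 0.0], [-0.4, -0.47, -0.04, -0.02, -0.29, -0.06, 0.0], [-0.4, -0.48, -0.03, -0.02, -0.29, -0.06, 0.0], [-0.4, -0.48, -0.01, -0.02, -0.29, -0.06, 0.0], [-0.39, -0.48, -0.0, -0.02, -0.29, -0.06, 0.0]]
[[-0.39, -0.48, 0.01, -0.02, -0.29, -0.06, 0.0], [-0.39, -0.49, 0.02, -0.02, -0.29, -0.06, 0.0], [-0.38, -0.49, 0.03, -0.02, -0.29, -0.06, 0.0], [-0.38, -0.49, 0.04, -0.02, -0.29, -0.06, 0.0]]
```

>>> {"op": "step_arm", "data": {"commands": [[[-0.41,-0.46,-0.08,-0.02,-0.29,-0.06,0],[-0.41,-0.47,-0.07,-0.02,-0.29,-0.06,0],[-0.4,-0.47,-0.06,-0.02,-0.29,-0.06,0],[-0.4,-0.47,-0.05,-0.02,-0.29,-0.06,0],[-0.4,-0.47,-0.04,-0.02,-0.29,-0.06,0],[-0.4,-0.48,-0.03,-0.02,-0.29,-0.06,0],[-0.4,-0.48,-0.01,-0.02,-0.29,-0.06,0],[-0.39,-0.48,0,-0.02,-0.29,-0.06,0]]]}}

```text
time: 6.6
ee_pos: [0.6794, 0.0948, 0.2915]
tool_rot: [[-0.942, -0.018, 0.335], [-0.015, 1.0, 0.01], [-0.335, 0.005, -0.942]]
wrist_force: [0.2, -0.0, -2.9]
opening: 0.0368
```

```bash
python3 - <<'E'
from h import *
plan([.734,-.1206,.223],RV(),14,0)
E
```

```text
t 6.6 tcp [0.6794 0.0948 0.2915] j [ 0.04  0.27  1.54 -0.    0.99 -1.55] f [ 0.2 -0.  -2.9] tq [0.04 0.14 0.01] op 0.0368 rotleft [-0.2 -5.4 -1.3]
[[-0.05, -0.39, 0.14, -0.0, -0.06, -0.02, 0.0], [-0.04, -0.39, 0.14, -0.0, -0.06, -0.02, 0.0], [-0.04, -0.39, 0.14, -0.0, -0.06, -0.02, 0.0], [-0.04, -0.39, 0.14, -0.0, -0.06, -0.02, 0.0], [-0.04, -0.39, 0.14, -0.0, -0.06, -0.02, 0.0], [-0.04, -0.39, 0.14, -0.0, -0.06, -0.02, 0.0], [-0.04, -0.39, 0.14, -0.0, -0.06, -0.02, 0.0], [-0.03, -0.39, 0.15, -0.0, -0.06, -0.02, 0.0]]
[[-0.03, -0.39, 0.15, -0.0, -0.06, -0.02, 0.0], [-0.03, -0.39, 0.15, -0.0, -0.06, -0.02, 0.0], [-0.03, -0.39, 0.15, -0.0, -0.06, -0.02, 0.0], [-0.03, -0.39, 0.15, -0.0, -0.06, -0.02, 0.0], [-0.03, -0.39, 0.15, -0.0, -0.06, -0.02, 0.0], [-0.02, -0.39, 0.15, -0.0, -0.06, -0.02, 0.0]]
```

>>> {"op": "step_arm", "data": {"commands": [[[-0.3,-0.5,0.1,0,-0.15,-0.03,0],[-0.3,-0.6,0.2,0,-0.15,-0.03,0],[-0.2,-0.65,0.1,0,-0.15,-0.03,0],[-0.1,-0.65,0.1,0,-0.15,-0.03,0],[-0.1,-0.65,0,0,-0.15,-0.03,0],[0,-0.65,0,0,-0.1,-0.03,0],[0,-0.65,0,0,0,0,0],[0,-0.4,0,0,0,0,0]]]}}

```text
time: 7.4
ee_pos: [0.7297, -0.103, 0.2866]
tool_rot: [[-0.907, -0.036, 0.419], [-0.035, 0.999, 0.01], [-0.419, -0.005, -0.908]]
wrist_force: [-0.2, -0.2, -2.9]
opening: 0.0365
```

```bash
python3 - <<'E'
from h import *
plan([.734,-.1206,.223],RV(),6,0)
E
```

```text
t 7.4 tcp [ 0.7297 -0.103   0.2866] j [-0.3   0.32  1.52  0.17  0.9  -1.99] f [-0.2 -0.2 -2.9] tq [0.01 0.21 0.01] op 0.0365 rotleft [-0.4 -0.2 -0.1]
[[0.1, -0.07, 0.25, -0.01, -0.01, -0.0, 0.0], [0.1, -0.07, 0.25, -0.01, -0.01, -0.0, 0.0], [0.1, -0.07, 0.25, -0.01, -0.01, -0.0, 0.0], [0.1, -0.07, 0.25, -0.01, -0.01, -0.0, 0.0], [0.1, -0.07, 0.25, -0.01, -0.01, -0.0, 0.0], [0.1, -0.07, 0.25, -0.01, -0.01, -0.0, 0.0]]
```

>>> {"op": "step_arm", "data": {"commands": [[[0.1,-0.15,0.2,-0.05,-0.02,0,0],[0.1,-0.05,0.25,0,0,0,0],[0.1,0,0.25,0,0,0,0],[0.1,0,0.25,0,0,0,0],[0.1,0,0.25,0,0,0,0],[0.1,0,0.2,0,0,0,0],[0,0,0,0,0,0,0],[0,0,0,0,0,0,0]]]}}

```text
time: 8.2
ee_pos: [0.7295, -0.1091, 0.2167]
tool_rot: [[-0.909, -0.04, 0.415], [-0.035, 0.999, 0.019], [-0.415, 0.002, -0.91]]
wrist_force: [-0.1, -0.1, -2.5]
opening: 0.0365
```

```bash
python3 - <<'E'
from h import *
c=cap('top');d=cap('side')
f=lambda a,x,y:cv2.resize(a[y:y+130,x:x+130],(400,400),interpolation=cv2.INTER_CUBIC)
cv2.imwrite('pics/i1.png',np.hstack([f(c['pixels'],275,110),f(d['pixels'],310,170)])[:,:,::-1])
V=vb();s=r.sense();print('vblock coords of TCP',V.T@(s['ee_pos']-O))
plan(O+V@[.189,0,.008-.0235],RV(),4,0)
E
```

```text
vblock coords of TCP [0.21852291 0.01138598 0.03292449]
t 8.3 tcp [ 0.7295 -0.1093  0.2172] j [-0.32  0.39  1.6   0.21  0.77 -2.05] f [-0.   0.1 -2.3] tq [-0.06  0.19  0.04] op 0.0366 rotleft [ 0.1 -0.4 -0.1]
[[0.18, -0.07, 0.3, 0.0, -0.02, -0.0, 0.0], [0.18, -0.07, 0.3, 0.0, -0.02, -0.0, 0.0], [0.18, -0.07, 0.3, 0.0, -0.02, -0.0, 0.0], [0.18, -0.07, 0.3, 0.0, -0.02, -0.0, 0.0]]
```

View pics/i1.png

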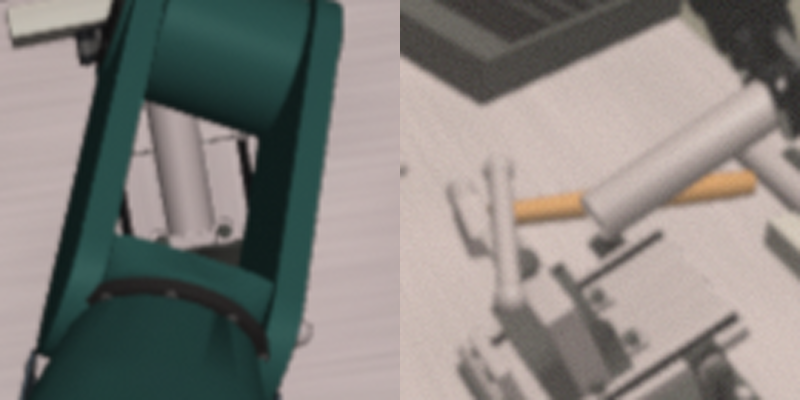

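Side view: the tube is aligned along the slope above the plate, its lower end at crop (605,215), uphill of the bridge. Top view: it lies between the plate grooves, about 11 mm toward +y, which matches the computed offset. I'll correct y, then lower it.

>>> {"op": "step_arm", "data": {"commands": [[[0,-0.14,0.1,0,0,0,0],[0.1,-0.14,0.2,0,0,0,0],[0.15,0,0.2,0,0,0,0],[0.15,0,0.2,0,0,0,0],[0.15,0,0.2,0,0,0,0],[0.1,0,0.15,0,0,0,0],[0,0,0,0,0,0,0],[0,0,0,0,0,0,0]]]}}

```text
time: 9.1
ee_pos: [0.7236, -0.1224, 0.1645]
tool_rot: [[-0.908, -0.039, 0.416], [-0.034, 0.999, 0.017], [-0.417, 0.002, -0.909]]
wrist_force: [1.0, -0.1, -2.7]
opening: 0.0362
```

```bash
cat >> h.py <<'E'
def st():
    V=vb();s=r.sense();T=RV()
    w=(Ro.from_matrix(s['tool_rot']).inv()*Ro.from_matrix(T)).as_rotvec()
    print('t',round(s['time'],2),'vb',(V.T@(s['ee_pos']-O)*1e3).round(1),'rotleft',np.degrees(w).round(1),'f_vb',(V.T@s['wrist_force']).round(1),'tq_vb',(V.T@s['wrist_torque']).round(2),'op',round(s['opening'],4),'j',s['joints'].round(2))
E
python3 -c "
from h import *
st()"
```

```text
t 9.1 vb [190.4  -1.5 -12.1] rotleft [ 0.  -0.4 -0.1] f_vb [-0.2 -0.2 -2.8] tq_vb [0.02 0.18 0.  ] op 0.0362 j [-0.34  0.44  1.66  0.26  0.66 -2.13]
```

>>> {"op": "step_arm", "data": {"commands": [[[0,0.03,0.1,0,0,0,0],[0.25,0,0,0,0,0,0],[0.3,0,0,0,0,0,0],[0.3,0,0,0,0,0,0],[0.3,0,0,0,0,0,0],[0.2,0,0,0,0,0,0],[0,0,0,0,0,0,0],[0,0,0,0,0,0,0]]]}}

```text
time: 9.9
ee_pos: [0.6726, -0.1232, 0.1377]
tool_rot: [[-0.907, -0.038, 0.419], [-0.034, 0.999, 0.016], [-0.42, 0.0, -0.908]]
wrist_force: [0.4, 0.6, -3.7]
opening: 0.0365
```

```bash
python3 -c "
from h import *
st()"
```

```text
t 9.9 vb [132.8  -0.3 -14.8] rotleft [-0.  -0.2 -0.1] f_vb [-1.1  0.6 -3.5] tq_vb [ 0.07 -0.18 -0.01] op 0.0365 j [-0.38  0.42  1.8   0.33  0.55 -2.23]
```

>>> {"op": "step_arm", "data": {"commands": [[[0.15,0,0,0,0,0,0],[0.2,0,0,0,0,0,0],[0,0,0,0,0,0,0],[0,0,0.07,0,0,0,0],[0,0,0.06,0,0,0,0],[0,0,0,0,0,0,0],[0,0,0,0,0,0,0],[0,0,0,0,0,0,0]]]}}

```text
time: 10.7
ee_pos: [0.6622, -0.1238, 0.1267]
tool_rot: [[-0.907, -0.039, 0.42], [-0.035, 0.999, 0.016], [-0.42, 0.0, -0.907]]
wrist_force: [-0.4, -0.0, -2.0]
opening: 0.0363
```

```bash
python3 -c "
from h import *
st()"
```

```text
t 10.7 vb [118.8  -0.4 -20.4] rotleft [-0.  -0.1 -0.1] f_vb [-1.2 -0.  -1.7] tq_vb [-0.02  0.29 -0.04] op 0.0363 j [-0.38  0.42  1.83  0.35  0.52 -2.27]
```

Now I'll lower it 3 mm more and push down gently to feel for the stop.

>>> {"op": "step_arm", "data": {"commands": [[[0,0,0.05,0,0,0,0],[0,0,0.04,0,0,0,0],[0.07,0,0,0,0,0,0],[0.07,0,0,0,0,0,0],[0.07,0,0,0,0,0,0],[0,0,0,0,0,0,0],[0,0,0,0,0,0,0],[0,0,0,0,0,0,0]]]}}

```text
time: 11.5
ee_pos: [0.6566, -0.1234, 0.1207]
tool_rot: [[-0.906, -0.038, 0.422], [-0.034, 0.999, 0.017], [-0.423, 0.001, -0.906]]
wrist_force: [0.1, 1.3, -1.3]
opening: 0.0365
```

```bash
python3 -c "
from h import *
st()"
```

```text
t 11.5 vb [111.2   0.2 -23.5] rotleft [ 0.  -0.  -0.1] f_vb [-0.4  1.3 -1.2] tq_vb [ 0.3   0.19 -0.19] op 0.0365 j [-0.39  0.42  1.85  0.37  0.5  -2.29]
```

>>> {"op": "step_arm", "data": {"commands": [[[0.08,0,0.03,0,0,0,0],[0.08,0,0.02,0,0,0,0],[0.08,0,0,0,0,0,0],[0.08,0,0,0,0,0,0],[0.08,0,0,0,0,0,0],[0.08,0,0,0,0,0,0],[0,0,0,0,0,0,0],[0,0,0,0,0,0,0]]]}}

```text
time: 12.3
ee_pos: [0.6563, -0.1251, 0.123]
tool_rot: [[-0.892, -0.028, 0.451], [-0.025, 1.0, 0.012], [-0.452, -0.001, -0.892]]
wrist_force: [-1.2, 2.0, 1.0]
opening: 0.0362
```

```bash
python3 -c "
from h import *
st()"
```

```text
t 12.3 vb [111.9  -1.5 -21.2] rotleft [-0.3  1.8 -0.6] f_vb [-0.6  2.1  1.4] tq_vb [ 0.2   0.4  -0.24] op 0.0362 j [-0.4   0.42  1.87  0.43  0.46 -2.35]
```

```bash
python3 - <<'E'
from h import *
c=cap('top');d=cap('side')
f=lambda a,x,y:cv2.resize(a[y:y+100,x:x+100],(400,400),interpolation=cv2.INTER_CUBIC)
cv2.imwrite('pics/s1.png',np.hstack([f(c['pixels'],290,140),f(d['pixels'],320,220)])[:,:,::-1])
V=vb()
for n,k in(('top',c),('side',d)):
  for P in([.134,0,.019],[.134,0,0],[-.046,0,0],[-.046,0,.019],[0,0,.1]): print(n,P,((proj(k,O+V@P)-([290,140] if n=='top' else [320,220]))*4+([0,0] if n=='top' else [400,0])).round(0))
E
```

```text
top [0.134, 0, 0.019] [179.  54.]
top [0.134, 0, 0] [175.  51.]
top [-0.046, 0, 0] [219. 333.]
top [-0.046, 0, 0.019] [223. 339.]
top [0, 0, 0.1] [230. 292.]
side [0.134, 0, 0.019] [743.  66.]
side [0.134, 0, 0] [752.  87.]
side [-0.046, 0, 0] [482. 262.]
side [-0.046, 0, 0.019] [471. 242.]
side [0, 0, 0.1] [491. 105.]
```

View pics/s1.png

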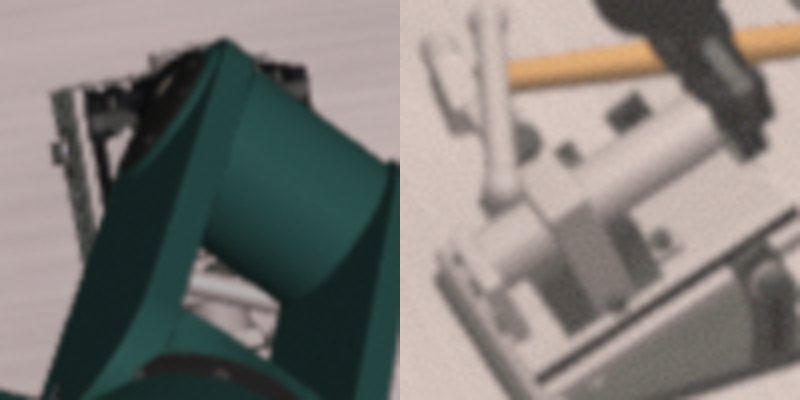

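Side view: the tube passes under the bridge with its lower end at crop (480,250), where the stop is predicted to be (471–482, 242–262). I'll straighten the tool, press once more to check, then release.

>>> {"op": "step_arm", "data": {"commands": [[[0,0,0.03,-0.05,0.3,-0.1,0],[0.05,0,0.03,0,0.1,0,0],[0.1,0,0.02,0,0,0,0],[0.15,0,0,0,0,0,0],[0.2,0,0,0,0,0,0],[0.2,0,0,0,0,0,0],[0.2,0,0,0,0,0,0],[0.2,0,0,0,0,0,0]]]}}

```text
time: 13.2
ee_pos: [0.6548, -0.1319, 0.127]
tool_rot: [[-0.879, -0.02, 0.477], [-0.023, 1.0, 0.0], [-0.477, -0.011, -0.879]]
wrist_force: [15.9, 14.0, 11.6]
opening: 0.0368
```

```bash
python3 -c "
from h import *
st()"
```

```text
t 13.2 vb [111.9  -8.2 -16.9] rotleft [-1.1  3.5 -0.7] f_vb [19.8 13.3  3.6] tq_vb [ 2.15 -2.5  -0.47] op 0.0368 j [-0.41  0.41  1.89  0.48  0.42 -2.4 ]
```

>>> {"op": "step_arm", "data": {"commands": [[[0,0.1,0.05,-0.2,0.3,-0.1,0],[0,0.1,0.05,0,0.3,0,0],[0,0,0.05,0,0,0,0],[0,0,0.02,0,0,0,0],[0,0,0,0,0,0,0],[0,0,0,0,0,0,0],[0,0,0,0,0,0,0],[0,0,0,0,0,0,0]]]}}

```text
time: 14.0
ee_pos: [0.659, -0.1255, 0.1216]
tool_rot: [[-0.905, -0.04, 0.424], [-0.037, 0.999, 0.016], [-0.425, -0.001, -0.905]]
wrist_force: [1.3, 1.5, 0.7]
opening: 0.0363
```

```bash
python3 -c "
from h import *
st()"
```

```text
t 14.0 vb [113.7  -2.  -23.6] rotleft [-0.1  0.1  0. ] f_vb [1.5 1.5 0. ] tq_vb [ 0.25  0.08 -0.09] op 0.0363 j [-0.39  0.43  1.84  0.38  0.5  -2.3 ]
```

>>> {"op": "step_arm", "data": {"commands": [[[0.05,0.03,0.01,0,0,0,0],[0.05,0,0,0,0,0,0],[0.05,0,0,0,0,0,0],[0.03,0,0,0,0,0,0.6],[0,0,0,0,0,0,0.6],[0,0,0,0,0,0,0.6],[0,0,0,0,0,0,0.6],[0,0,0,0,0,0,0.6]]]}}

```text
time: 14.8
ee_pos: [0.6533, -0.1257, 0.1192]
tool_rot: [[-0.903, -0.039, 0.428], [-0.037, 0.999, 0.014], [-0.428, -0.003, -0.904]]
wrist_force: [-0.4, -0.1, -0.5]
opening: 0.0513
```

```bash
python3 -c "
from h import *
st()"
```

```text
t 14.8 vb [107.5  -2.  -23.5] rotleft [-0.2  0.3  0.1] f_vb [-0.6 -0.1 -0.3] tq_vb [ 0.    0.25 -0.05] op 0.0513 j [-0.39  0.42  1.86  0.39  0.49 -2.32]
```

>>> {"op": "step_arm", "data": {"commands": [[[0,0,-0.3,0,0,0,0.6],[0,0,-0.6,0,0,0,0.6],[0,0,-0.7,0,0,0,0.7],[0,0,-0.7,0,0,0.5,0.7],[0,0,-0.7,0,0,1,0.7],[0,0,-0.7,0,0,1,0.7],[0,0,-0.5,0,0,1,0.7],[0,0,-0.2,0,0,1,0.7]]]}}

```text
time: 15.6
ee_pos: [0.5715, -0.1278, 0.2866]
tool_rot: [[-0.817, 0.39, 0.424], [0.436, 0.9, 0.013], [-0.377, 0.195, -0.906]]
wrist_force: [0.6, -0.2, -0.6]
opening: 0.0599
```

```bash
cat >> h.py <<'E'
def RH(q): # tool over the bar at screw angle q, tool x along the bar
    V=vb();x=V[:,1]*np.cos(q)+V[:,0]*np.sin(q);z=-V[:,2];return np.c_[x,np.cross(z,x),z]
E
python3 - <<'E'
from h import *
st(); plan(O+vb()@[0,0,.15],RH(.39),16,.7)
c=cap('top');d=cap('side')
f=lambda a,x,y:cv2.resize(a[y:y+100,x:x+100],(400,400),interpolation=cv2.INTER_CUBIC)
cv2.imwrite('pics/h1.png',np.hstack([f(c['pixels'],290,140),f(d['pixels'],320,220)])[:,:,::-1])
E
```

```text
t 15.6 vb [104.1  -0.9 162.9] rotleft [ -0.2   0.2 -27.9] f_vb [ 0.3 -0.2 -0.8] tq_vb [-0.01  0.21  0.03] op 0.0599 j [-0.47  0.09  1.82  0.27  0.86 -1.73]
t 15.6 tcp [ 0.5715 -0.1278  0.2866] j [-0.47  0.09  1.82  0.27  0.86 -1.73] f [ 0.6 -0.2 -0.6] tq [-0.03  0.2   0.02] op 0.0599 rotleft [ 0.   0.3 84.4]
[[0.14, -0.07, 0.02, 0.0, 0.0, 0.88, 0.7], [0.14, -0.09, 0.02, 0.0, 0.0, 0.88, 0.7], [0.13, -0.1, 0.02, 0.0, 0.0, 0.88, 0.7], [0.12, -0.11, 0.02, 0.0, 0.0, 0.88, 0.7], [0.11, -0.12, 0.02, 0.0, 0.0, 0.88, 0.7], [0.1, -0.13, 0.02, 0.0, 0.0, 0.88, 0.7], [0.08, -0.14, 0.02, 0.0, 0.0, 0.88, 0.7], [0.07, -0.15, 0.02, 0.0, 0.0, 0.88, 0.7]]
[[0.06, -0.15, 0.02, 0.0, 0.0, 0.88, 0.7], [0.04, -0.16, 0.02, 0.0, 0.0, 0.88, 0.7], [0.03, -0.16, 0.02, 0.0, 0.0, 0.88, 0.7], [0.01, -0.16, 0.02, 0.0, 0.0, 0.88, 0.7], [-0.0, -0.16, 0.02, 0.0, 0.0, 0.88, 0.7], [-0.02, -0.16, 0.02, 0.0, 0.0, 0.88, 0.7], [-0.03, -0.16, 0.02, 0.0, 0.0, 0.88, 0.7], [-0.05, -0.16, 0.02, 0.0, 0.0, 0.88, 0.7]]
```

View pics/h1.png

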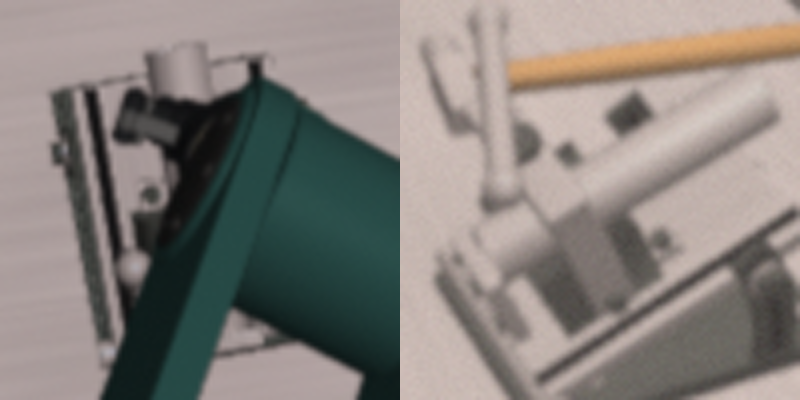

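The tube lies seated under the bridge, running from crop (480,250) to (760,95), with its ends where predicted. The handle has not moved. Next I move over the handle.

>>> {"op": "step_arm", "data": {"commands": [[[0.14,-0.07,0,0,0,0.88,0.7],[0.14,-0.09,0,0,0,0.88,0.7],[0.13,-0.1,0,0,0,0.88,0.7],[0.12,-0.11,0,0,0,0.88,0.7],[0.11,-0.12,0,0,0,0.88,0.7],[0.1,-0.13,0,0,0,0.88,0.7],[0.08,-0.14,0,0,0,0.88,0.7],[0.07,-0.15,0,0,0,0.88,0.7]]]}}

```text
time: 16.5
ee_pos: [0.5204, -0.128, 0.2597]
tool_rot: [[-0.346, 0.84, 0.419], [0.927, 0.375, 0.014], [-0.145, 0.393, -0.908]]
wrist_force: [0.4, -1.1, 0.1]
opening: 0.0599
```

>>> {"op": "step_arm", "data": {"commands": [[[0.06,-0.15,0,0,0,0.88,0.7],[0.04,-0.16,0,0,0,0.88,0.7],[0.03,-0.16,0,0,0,0.88,0.7],[0.01,-0.16,0,0,0,0.88,0.7],[0,-0.16,0,0,0,0.88,0.7],[-0.02,-0.16,0,0,0,0.5,0.7],[-0.03,-0.1,0,0,0,0,0.7],[0,0,0,0,0,0,0.7]]]}}

```text
time: 17.3
ee_pos: [0.4751, -0.1273, 0.2351]
tool_rot: [[0.109, 0.906, 0.409], [0.992, -0.127, 0.018], [0.069, 0.404, -0.912]]
wrist_force: [0.0, 0.4, -0.5]
opening: 0.0597
```

```bash
python3 - <<'E'
from h import *
st(); plan(O+vb()@[0,0,.14],RH(.39),4,.6)
E
```

```text
t 17.3 vb [ -5.    3.6 156.9] rotleft [ -0.6  -0.7 -99.4] f_vb [-0.2  0.4 -0.5] tq_vb [ 0.02  0.21 -0.03] op 0.0597 j [-0.59  0.02  2.04  0.36  0.77 -0.69]
t 17.3 tcp [ 0.4751 -0.1273  0.2351] j [-0.59  0.02  2.04  0.36  0.77 -0.69] f [ 0.   0.4 -0.5] tq [ 0.02  0.21 -0.02] op 0.0597 rotleft [-0.8  0.1 12.9]
[[-0.02, 0.04, 0.11, -0.03, 0.0, 0.54, 0.6], [-0.01, 0.04, 0.11, -0.03, 0.0, 0.54, 0.6], [-0.01, 0.04, 0.11, -0.03, 0.0, 0.54, 0.6], [-0.01, 0.04, 0.11, -0.03, 0.0, 0.54, 0.6]]
```

>>> {"op": "step_arm", "data": {"commands": [[[-0.02,0.05,0.1,-0.1,0,0.6,0.6],[-0.02,0.05,0.2,0,0,0.6,0.6],[-0.02,0.04,0.2,0,0,0.6,0.6],[-0.02,0,0.2,0,0,0.3,0.6],[0,0,0.2,0,0,0,0.6],[0,0,0.1,0,0,0,0.6],[0,0,0,0,0,0,0.6],[0,0,0,0,0,0,0.6]]]}}

```text
time: 18.1
ee_pos: [0.498, -0.1311, 0.1987]
tool_rot: [[0.296, 0.859, 0.419], [0.943, -0.333, 0.017], [0.154, 0.39, -0.908]]
wrist_force: [-0.1, 1.1, 0.5]
opening: 0.0513
```

```bash
python3 - <<'E'
from h import *
st(); plan(O+vb()@[.001,0,.086],RH(.39),4,.6)
d=cap('side');a=d['pixels'][200:320,310:470]
cv2.imwrite('pics/h2.png',cv2.resize(a,(800,600),interpolation=cv2.INTER_CUBIC)[:,:,::-1])
E
```

```text
t 18.1 vb [  0.2  -1.2 114.3] rotleft [-2.000e-01 -1.000e-01 -1.115e+02] f_vb [0.1 1.1 0.5] tq_vb [-0.03  0.22  0.03] op 0.0513 j [-0.57  0.11  2.06  0.41  0.65 -0.52]
t 18.1 tcp [ 0.498  -0.1311  0.1987] j [-0.57  0.11  2.06  0.41  0.65 -0.52] f [-0.1  1.1  0.5] tq [-0.05  0.21  0.01] op 0.0513 rotleft [-0.2  0.1  0.8]
[[0.01, 0.0, 0.18, -0.01, 0.0, 0.03, 0.6], [0.01, 0.0, 0.18, -0.01, 0.0, 0.03, 0.6], [0.01, 0.0, 0.18, -0.01, 0.0, 0.03, 0.6], [0.01, 0.0, 0.18, -0.01, 0.0, 0.03, 0.6]]
```

View pics/h2.png

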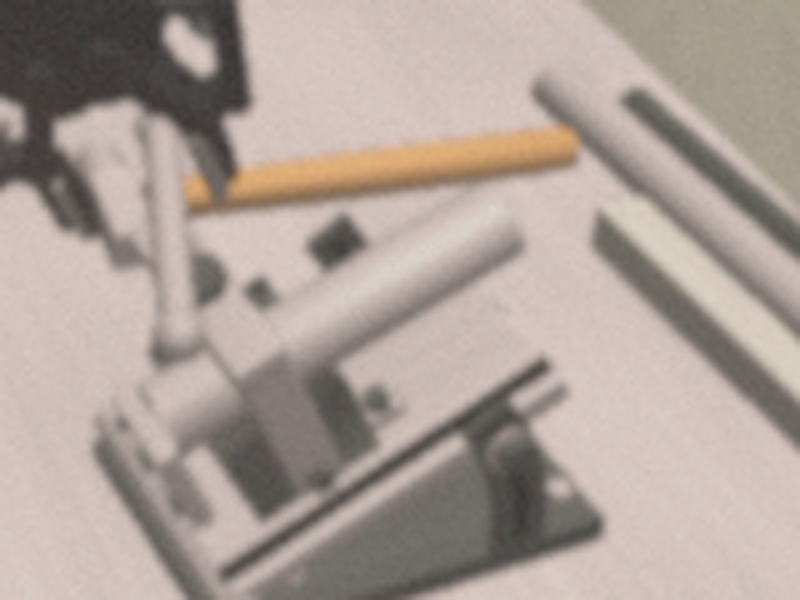

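The open fingers straddle the bar, with tips at (85,225) and (222,190) and the bar between at ≈(168,210). The tube is still seated. I'll descend and close.

>>> {"op": "step_arm", "data": {"commands": [[[0.02,0,0.18,0,0,0.05,0.6],[0,0,0.18,0,0,0.05,0.6],[0,0,0.18,0,0,0,0.6],[0,0,0.16,0,0,0,0.6],[0,0,0,0,0,0,0.3],[0,0,0,0,0,0,0.2],[0,0,0,0,0,0,0],[0,0,0,0,0,0,0]]]}}

```text
time: 18.95
ee_pos: [0.5113, -0.13, 0.1718]
tool_rot: [[0.305, 0.855, 0.42], [0.939, -0.343, 0.016], [0.158, 0.389, -0.908]]
wrist_force: [0.2, 0.0, -0.9]
opening: 0.0143
```

>>> {"op": "step_arm", "data": {"commands": [[[0,0,0,0,0,0,0],[0,0,0,0,0,0,0],[0,0,0,0,0,0,0],[0,0,0,0,0,0,0],[0,0,0,0,0,0,0],[0,0,0,0,0,0,0],[0,0,0,0,0,0,0],[0,0,0,0,0,0,0]]]}}

```text
time: 19.75
ee_pos: [0.5112, -0.13, 0.1718]
tool_rot: [[0.305, 0.855, 0.42], [0.939, -0.343, 0.016], [0.158, 0.389, -0.907]]
wrist_force: [1.5, 0.5, -1.1]
opening: 0.0141
```

```bash
cat >> h.py <<'E'
def q():
    s=r.sense();V=vb();x=s['tool_rot'][:,0];print('q_tool',round(float(np.arctan2(x@V[:,0],x@V[:,1])%(2*np.pi)),3),'tq_toolz',round(float(s['wrist_torque']@s['tool_rot'][:,2]),3),'tilt',np.degrees(s['tool_rot'].T@np.cross(s['tool_rot'][:,2],-V[:,2])).round(1))
E
python3 -c "
from h import *
st();q()"
```

```text
t 19.75 vb [ 0.9 -0.6 84.3] rotleft [-2.000e-01 -1.000e-01 -1.122e+02] f_vb [ 0.9  0.4 -1.6] tq_vb [-0.02  0.18 -0.05] op 0.0141 j [-0.55  0.17  2.07  0.44  0.57 -0.54]
q_tool 0.387 tq_toolz 0.046 tilt [-0.1  0.1 -0. ]
```

>>> {"op": "step_arm", "data": {"commands": [[[0,0,0.005,0,0,0.5,0],[0,0,0.007,0,0,1,0],[0,0,0.007,0,0,1,0],[0,0,0.007,0,0,1,0],[0,0,0.007,0,0,1,0],[0,0,0.007,0,0,1,0],[0,0,0.007,0,0,1,0],[0,0,0.007,0,0,1,0]]]}}

```text
time: 20.55
ee_pos: [0.5121, -0.13, 0.17]
tool_rot: [[0.83, 0.367, 0.419], [0.398, -0.917, 0.015], [0.39, 0.154, -0.908]]
wrist_force: [1.4, 0.2, -2.2]
opening: 0.014
```

```bash
python3 -c "
from h import *
st();q()"
```

```text
t 20.55 vb [ 1.  -0.6 82.3] rotleft [-3.000e-01  1.000e-01 -1.586e+02] f_vb [ 0.4  0.1 -2.6] tq_vb [0.05 0.19 0.09] op 0.014 j [-0.55  0.18  2.07  0.44  0.57  0.27]
q_tool 1.198 tq_toolz -0.089 tilt [0.  0.2 0. ]
```

>>> {"op": "step_arm", "data": {"commands": [[[0,0,0.007,0,0,1,0],[0,0,0.007,0,0,1,0],[0,0,0.007,0,0,1,0],[0,0,0.007,0,0,1,0],[0,0,0.007,0,0,1,0],[0,0,0.007,0,0,1,0],[0,0,0.007,0,0,1,0],[0,0,0.007,0,0,1,0]]]}}

```text
time: 21.35
ee_pos: [0.5131, -0.1302, 0.1681]
tool_rot: [[0.817, -0.397, 0.419], [-0.443, -0.896, 0.015], [0.37, -0.198, -0.908]]
wrist_force: [0.8, -0.7, -2.1]
opening: 0.0141
```

```bash
python3 -c "
from h import *
st();q()"
```

```text
t 21.35 vb [ 1.1 -0.9 80.2] rotleft [  0.2  -0.2 151.6] f_vb [-0.2 -0.7 -2.2] tq_vb [0.13 0.17 0.11] op 0.0141 j [-0.54  0.18  2.07  0.45  0.56  1.14]
q_tool 2.066 tq_toolz -0.106 tilt [0.2 0.1 0. ]
```

>>> {"op": "step_arm", "data": {"commands": [[[0,0,0.007,0,0,1,0],[0,0,0.007,0,0,1,0],[0,0,0.007,0,0,1,0],[0,0,0.007,0,0,1,0],[0,0,0.007,0,0,1,0],[0,0,0.005,0,0,0.7,0],[0,0,0.003,0,0,0.5,0],[0,0,0,0,0,0,0]]]}}

```text
time: 22.15
ee_pos: [0.5136, -0.1302, 0.167]
tool_rot: [[0.392, -0.819, 0.419], [-0.905, -0.426, 0.014], [0.167, -0.384, -0.908]]
wrist_force: [1.9, 0.7, -4.1]
opening: 0.0141
```

```bash
python3 -c "
from h import *
st();q()"
```

```text
t 22.15 vb [ 1.  -0.9 79. ] rotleft [ 1.000e-01 -3.000e-01  1.131e+02] f_vb [ 0.1  0.6 -4.6] tq_vb [0.09 0.05 0.17] op 0.0141 j [-0.54  0.18  2.07  0.44  0.56  1.82]
q_tool 2.738 tq_toolz -0.17 tilt [ 0.3 -0.1 -0. ]
```

>>> {"op": "step_arm", "data": {"commands": [[[0,0,0.007,0,0,1,0],[0,0,0.007,0,0,1,0],[0,0,0.007,0,0,1,0],[0,0,0.007,0,0,1,0],[0,0,0.005,0,0,0.7,0],[0,0,0,0,0,0,0],[0,0,0,0,0,0,0],[0,0,0,0,0,0,0]]]}}

```text
time: 22.95
ee_pos: [0.5137, -0.1303, 0.1667]
tool_rot: [[-0.039, -0.908, 0.418], [-0.999, 0.049, 0.013], [-0.032, -0.417, -0.908]]
wrist_force: [0.7, -0.3, -1.6]
opening: 0.014
```

```bash
python3 -c "
from h import *
st();q()"
```

```text
t 22.95 vb [ 0.9 -1.  78.7] rotleft [ 0.  -0.4 85.1] f_vb [-0.  -0.3 -1.7] tq_vb [0.11 0.12 0.22] op 0.014 j [-0.54  0.18  2.07  0.44  0.56  2.31]
q_tool 3.226 tq_toolz -0.218 tilt [ 0.2 -0.3 -0. ]
```

>>> {"op": "step_arm", "data": {"commands": [[[0,0,0.007,0,0,0.8,0],[0,0,0.007,0,0,0.8,0],[0,0,0.007,0,0,0.6,0],[0,0,0.005,0,0,0.3,0],[0,0,0,0,0,0,0],[0,0,0,0,0,0,0],[0,0,0,0,0,0,0],[0,0,0,0,0,0,0]]]}}

```text
time: 23.75
ee_pos: [0.5136, -0.1303, 0.1666]
tool_rot: [[-0.264, -0.869, 0.418], [-0.955, 0.296, 0.012], [-0.134, -0.396, -0.908]]
wrist_force: [0.4, 0.1, -2.0]
opening: 0.0144
```

```bash
python3 - <<'E'
from h import *
st();q()
for i in range(3):
  d=cap('side');print(r.sense()['wrist_torque']@r.sense()['tool_rot'][:,2])
a=d['pixels'][200:320,310:470]
cv2.imwrite('pics/h3.png',cv2.resize(a,(800,600),interpolation=cv2.INTER_CUBIC)[:,:,::-1])
E
```

```text
t 23.75 vb [ 0.9 -1.  78.6] rotleft [-0.1 -0.4 70.7] f_vb [-0.4  0.1 -1.9] tq_vb [0.04 0.12 0.55] op 0.0144 j [-0.54  0.19  2.07  0.44  0.56  2.56]
q_tool 3.479 tq_toolz -0.553 tilt [ 0.2 -0.4 -0. ]
-0.5255203186875066
-0.5893641921561196
-0.6199685944771977
```

View pics/h3.png

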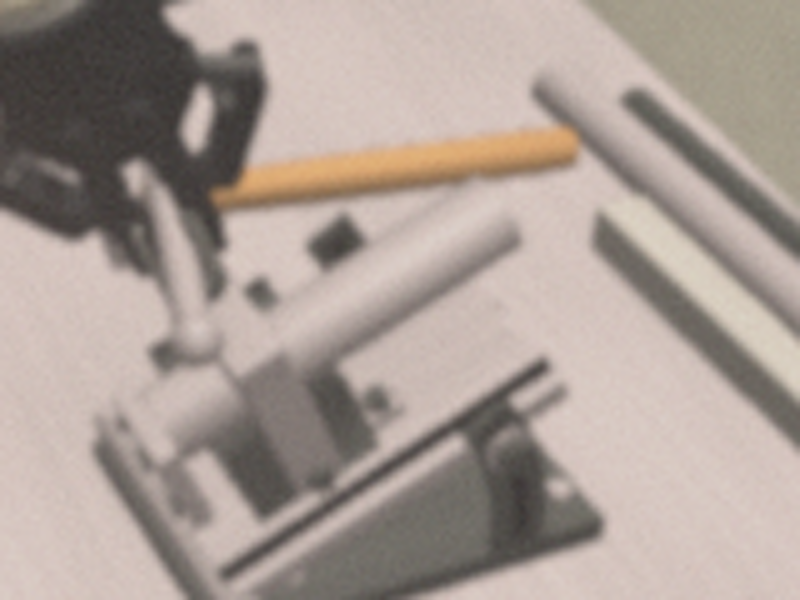

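The bar has turned to q ≈ 3.45, with its near ball at (197,335). The tube has not moved, and the torque is about 0.55–0.6 N·m, which is firm and well short of crushing. I'll release and retreat along the screw axis.

>>> {"op": "step_arm", "data": {"commands": [[[0,0,0,0,0,0,0.6],[0,0,0,0,0,0,0.6],[0,0,0,0,0,0,0.6],[0,0,0,0,0,0,0.6],[0,0,-0.2,0,0,0,0.6],[0,0,-0.4,0,0,0,0.6],[0,0,-0.6,0,0,0,0.6],[0,0,-0.7,0,0,0,0.6]]]}}

```text
time: 24.7
ee_pos: [0.4796, -0.1304, 0.2356]
tool_rot: [[-0.269, -0.87, 0.413], [-0.953, 0.302, 0.015], [-0.138, -0.39, -0.911]]
wrist_force: [0.9, -0.3, -0.3]
opening: 0.0512
```

>>> {"op": "step_arm", "data": {"commands": [[[0,0,-0.7,0,0,0,0.6],[0,0,-0.6,0,0,0,0.6],[0,0,-0.4,0,0,0,0.6],[0,0,0,0,0,0,0.6],[0,0,0,0,0,0,0.6],[0,0,0,0,0,0,0.6],[0,0,0,0,0,0,0.6],[0,0,0,0,0,0,0.6]]]}}

```text
time: 25.5
ee_pos: [0.4485, -0.1316, 0.3031]
tool_rot: [[-0.271, -0.868, 0.416], [-0.953, 0.302, 0.011], [-0.135, -0.393, -0.91]]
wrist_force: [-0.5, 0.2, 0.5]
opening: 0.051
```

```bash
python3 - <<'E'
from h import *
st()
d=cap('side','f_full.png')
a=d['pixels'][200:320,310:470]
cv2.imwrite('pics/f1.png',cv2.resize(a,(800,600),interpolation=cv2.INTER_CUBIC)[:,:,::-1])
E
```

```text
t 25.5 vb [ -0.5   0.3 229.8] rotleft [-0.  -0.6 70.3] f_vb [-0.2  0.2  0.6] tq_vb [0.   0.24 0.02] op 0.051 j [-0.65 -0.11  1.97  0.32  0.96  2.66]
```

View pics/f1.png

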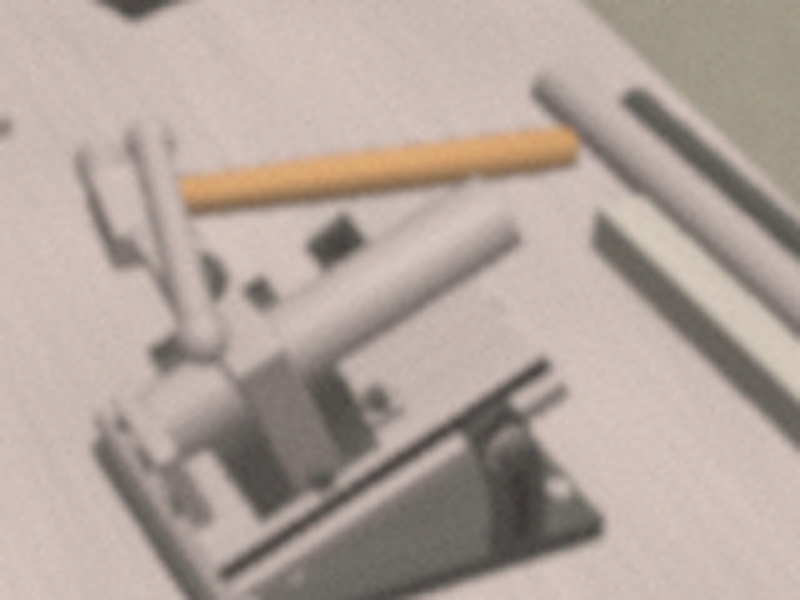

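Clear of the arm, the tube lies in the V, with its lower end at the stop (≈(150,420)). The bar balls are at (205,335) and (150,135). One last check of the screw angle, then hand in.

```bash
python3 - <<'E'
from h import *
d=cap('side');V=vb();P=[]
for u,v in((310+205/5,200+335/5),(310+150/5,200+135/5)):
  p,e=ray(d,u,v);t=((O-p)@V[:,2]+.0953)/(e@V[:,2]);P.append(V.T@(p+t*e-O))
b=P[0]-P[1];print(P,np.linalg.norm(b),'q',np.arctan2(b[0],b[1])%(2*np.pi))
s=r.sense();print(s['wrist_force'].round(1))
if 2.95<np.arctan2(b[0],b[1])%(2*np.pi)<3.75: print(ticket.hand_in())
E
```

```text
[array([-0.01135147, -0.05760988,  0.0953    ]), array([0.02136708, 0.0593617 , 0.0953    ])] 0.12146132479340276 q 3.4143358330354974
[-0.1  1.   0.2]
the job is handed in; nothing more can be done
None
```

The tube is clamped in the V-block and the job is handed in. I took it from the middle notch of the rack, slid it under the bridge and pushed it home against the stop. I then wound the T-handle clockwise by about 3.0–3.1 rad, let go and backed off. It took about 25.5 s of the 72 s allowed.

- **Tube home:** pushing down the V met firm resistance (about 20 N) at the same spot twice. The tool wandered about 8 mm sideways during the second push, so I re-centred it and pressed lightly again before opening. The tube's ends then appeared where predicted in the camera view. I did not measure the gap at the stop directly.
- **Clamp tightness:** the last torque readings were 0.53–0.62 N·m, inside the 0.3–0.7 N·m firm range. One reading just before the final turn was lower than expected (0.22 against about 0.35 N·m). The screw angle was 3.48 rad from the tool and 3.41 rad from the camera, both about 1.1 rad past first contact.
- **At hand-in:** the gripper was clear of the clamp and the wrist force was about 1 N or less. In the last crop, around the clamp, nothing had been disturbed. I did not re-check the rest of the bench by picture.

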